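# Lock the blade guard onto the vegetable slicer

## Robot

A 6-joint arm with a two-finger parallel gripper is mounted at the origin on a cart in front of the work surface, level with it; the furniture and walls round the work are solid. World frame = base frame: x ahead of the robot, y to its left, z up, the work surface at z = 0. Lengths are in m, angles in rad, forces in N, time in s.
With the tool pointing down it reaches from about 0.275 to 0.825 m from the base axis. Payload 4.9 kg.
Tool frame: the origin (TCP) lies midway between the tips of the shut fingers; the grasp point (between the pads) lies 19 mm behind it (bot.grip_depth is the distance from the TCP to the grasp point, in m); y points along the fingers, x is the direction in which the jaws open and shut, and the axes are right-handed (so a half turn about y gives the same grasp; the last joint's range is limited). The gripper opens to 85 mm and grips with 20 to 120 N. Pads are 22 mm wide; open, the fingers measure 114 mm over their backs; the gripper's body (76 mm by 85 mm) begins 54 mm behind the grasp point. The pads swing forward as they close: fully open they stand 13 mm farther back than shut.
Start: joints at [1.025, 0.326, -0.193, 1.052, 0, 1.437], TCP at [0.22, 0.504, 0.231] pointing down, gripper open.
Joint ranges: [-2.65, 2.65], [-0.97, 1.79], [-1.3, 1.35], [-1.93, 2.1], [-1.47, 1.37], [-3.14, 3.14]. Speed limits (rad/s): [2.57, 2.57, 3.14, 3.14, 3.14, 3.14].

## Interface

Orientations are given as a unit quaternion [w, x, y, z].
In Python, from cell import bot gives the robot as it stands. Calls block until the motion is done:
- bot.move_pose(position, orientation): joint-space move of the TCP to a pose.
- bot.move_linear(position, speed=0.15, rotation=None, until_force=None): straight line of the TCP; rotation=None keeps the orientation; speed is the mean speed in m/s. With until_force (N) it stops when the force on the tool has changed by that much, and returns True; else False.
- bot.goto_joints(angles): joint-space move.
- bot.set_gripper(opening, grasp_force=None): opening from 0.0 (shut) to 1.0 (fully open); grasp_force is the grip in N (None keeps the last); returns when the fingers have stopped.
- bot.wait(seconds).
- bot.solve_ik(position, orientation): joint angles nearest the present ones, or None.
- bot.camera(name): name is "scene" or "top"; returns the picture (420x560x3 uint8, red, green, blue); there is no depth.
- bot.calibration(name): a dict with "mtx" (3x3 intrinsics, pixels), "extrinsics" (4x4, takes a point from world to camera coordinates). Camera axes: x right, y down, z forward; pixel columns grow to the right and rows downward; lengths in m; the calibration is good to about 2 mm. A picture is of the moment at which its call begins. calibration takes no time and is no camera call.
A pose or a line that the arm cannot do raises bot.PlanningError and nothing moves.
- bot.close_job(): hands the job in, once; it reports no verdict.
Trained networks look in the newest picture that a camera, given by its name, has taken for a name from the list of things; names that differ only in an ending like _2 or _b are one class to them, and where a whole thing is asked for, a point or a joint stands for the part that bears it (a point fixed in the world has none). Each returns a list of dicts, best first, with "confidence" (0 to 1); they miss things now and then, are a little off and sometimes report something else, mostly with a low value. They report only what shows in the picture. A call takes as long as a camera call. They do not tell look-alikes from the thing itself.
- bot.search_frame(camera, thing): "bbox" ([left, top, width, height] in pixels, round what is visible of it).
Readings, each from a call of its own:
- bot.read_clock(): time.
- bot.read_joint_positions(): joint angles.
- bot.read_joint_vel(): joint speeds.
- bot.read_joint_efforts(): joint torques, N m.
- bot.read_position(): TCP position.
- bot.read_tool_rot(): TCP orientation.
- bot.read_ft_force(): force on the tool from outside, world axes, zero at the start.
- bot.read_moment(): the same for the moment, N m.
- bot.read_gripper_width(): opening from 0.0 (shut) to 1.0 (fully open).
Only numpy, scipy, OpenCV 4.12 (cv2) and the standard library are available. Lean on these libraries where they do the work, as an engineer would, in place of code of your own. Each camera call takes 0.05 s, during which the arm holds its last target.

## Task

Make the vegetable slicer safe to put away: lay the orange blade guard on its sloping deck with the round end of the guard's keyhole over the brass stud, then pull the guard down the slope until the stud sits at the far end of the narrow slot. Leave the guard lying flat on the deck, locked under the stud head, and let go of it. Do not disturb the garlic, the peeler or the salt shaker.

Things in the scene. Friction and masses are not known exactly. Their poses are not given: they have to be found in the camera images.
- guard_mid (a point): Middle of the underside of the loose blade guard (0.16 kg): a flat orange plate, 140 mm long (x) by 96 mm wide (y) by 5 mm thick (z, up out of its upper face), keyhole cut right through near its +x end, black upright rib across it on the -x side. It starts flat on the worktop, rib up. The guard's other points have the same axes.
- guard_grip (a point): Point to hold the guard, inside its black rib, 25 mm above the plate's underside and 20 mm from guard_mid toward -x. The rib is 16 mm thick (along x), 54 mm long (along y) and rises from the plate to 39 mm above the plate's underside.
- guard_entry (a point): Centre of the keyhole's round entry hole (20 mm across), at the plate's underside, 30 mm from guard_mid in +x (so 50 mm in x from guard_grip and 25 mm below it). From here a 10 mm wide slot runs on toward the plate's +x end.
- guard_lock (a point): Where the stud's axis is when the stud touches the closed, narrow end of the slot: at the plate's underside, on its centre line, 18.5 mm from guard_entry in +x.
- stud (a point): Foot of the brass stud, on the deck's upper face and centre line. Axes: x up the slope, y across, z square to the deck and out of it. The stud stands along z: neck 7 mm in diameter, then a bevelled head 14 mm in diameter, its underside 8 mm and its top 13 mm from the deck. The locked guard has its x along this x: keyhole end uphill, rib down the slope from the stud.
- slicer: Vegetable slicer, fixed to the worktop; origin on the worktop under the deck's middle, x horizontal toward the deck's high end (away from the robot). The white and steel deck, 300 x 124 mm between 6 mm high side rails, slopes up at 25 degrees to the horizontal; the stud is 70 mm up the slope from its middle. A guard sliding down it meets only friction until its slot end meets the stud.
- garlic: A loose garlic bulb, 56 mm; origin under its middle. Bystander.
- peeler: A loose yellow peeler, 170 x 25 x 18 mm; origin under its middle. Bystander.
- salt: A loose salt shaker with blue cap, 52 mm across, 95 mm tall; origin under its middle. Bystander.
Things that resemble listed ones, but are neither listed nor needed, are in the scene too. Of the things like the part that bears guard_mid, leave any that is white; of the rest the larger one is meant.

How it is judged:
On the way:
1. the guard is on the deck with the stud through the round entry hole (z of guard_entry in the frame of stud below 0.004 m and x of guard_entry in the frame of stud between -0.007 and 0.007 m and y of guard_entry in the frame of stud between -0.007 and 0.007 m), for 0.02 s.
At the end, for the whole second after the job is handed in: The guard rests flat on the deck (within 0.06 rad and 3 mm), roughly in line with it (within 0.2 rad), the stud within 5 mm along and 4 mm across of the narrow end of the slot, and nothing holds it (x of guard_lock in the frame of stud between -0.005 and 0.005 m and y of guard_lock in the frame of stud between -0.004 and 0.004 m and z of guard_lock in the frame of stud between -0.003 and 0.003 m and angle between the z axis of guard_lock and the z axis of stud, either way round below 0.06 rad and angle between the x axis of guard_lock and the x axis of stud, either way round below 0.2 rad); the robot touches nothing.
It fails at once if the garlic, peeler or salt shaker is pushed more than 30 mm (distance of any of garlic, peeler, salt from where it was at the start of the episode above 0.03 m).
It also fails if it takes over 51 s, if anything falls off the work surface, if the arm or the gripper's body presses on something with over 40 N, if the wrist force passes 120 N, or if a joint passes its speed limit or range.

## Working session

There is one attempt and no reset: what is moved stays moved. The work goes in short steps, each a Python script; the robot and the scene stay as the last script left them, time stands still between calls to the robot, and variables do not carry over. Pictures are saved under pics/ and viewed, and the job is handed in when it is done.

```bash
mkdir -p pics; ls
python3 - <<'E'
from cell import bot
import cv2
for n in ["scene","top"]:
    im=bot.camera(n); cv2.imwrite(f"pics/{n}0.png",im[:,:,::-1])
    c=bot.calibration(n); print(n,c["mtx"],c["extrinsics"])
    for t in ["guard_mid","slicer","garlic","peeler","salt","stud"]:
        print(t,[(d["bbox"],round(d["confidence"],2)) for d in bot.search_frame(n,t)])
print(bot.read_clock(),bot.read_tool_rot(),bot.read_position())
E
```

```text
pics
scene [[392.91589974   0.         275.23552863]
 [  0.         392.91589974 212.33717885]
 [  0.           0.           1.        ]] [[ 0.84033486 -0.54188495  0.01407171 -0.33552303]
 [-0.3947687  -0.62956977 -0.66917829  0.42001153]
 [ 0.37147677  0.55677877 -0.74296865  0.81816575]
 [ 0.          0.          0.          1.        ]]
guard_mid [([225.9, 210.9, 46.2, 30.0], 0.96), ([278.6, 244.6, 30.2, 29.5], 0.77), ([228.8, 271.1, 35.6, 42.8], 0.65)]
slicer [([290.8, 218.7, 133.3, 131.6], 0.72)]
garlic [([324.2, 222.2, 14.4, 11.0], 0.81)]
peeler [([258.7, 170.7, 43.8, 22.6], 0.64)]
salt [([232.3, 147.1, 19.3, 30.2], 0.96)]
stud [([293.3, 221.9, 135.6, 127.6], 0.6)]
top [[435.15238654   0.         277.24010899]
 [  0.         435.15238654 199.23499372]
 [  0.           0.           1.        ]] [[ 0.00252719 -0.99937405  0.0352863   0.19771691]
 [-0.99634584 -0.00552892 -0.08523146  0.52865761]
 [ 0.0853732  -0.03494197 -0.99573615  1.1356942 ]
 [ 0.          0.          0.          1.        ]]
guard_mid [([284.0, 179.7, 42.0, 36.0], 0.94), ([291.3, 234.5, 46.8, 46.2], 0.92), ([218.4, 182.8, 50.6, 58.5], 0.7)]
slicer [([346.6, 99.8, 70.1, 134.6], 0.93)]
garlic []
peeler [([198.2, 117.3, 8.8, 59.3], 0.67)]
salt [([146.6, 167.6, 28.0, 16.7], 0.95)]
stud [([354.1, 99.8, 62.3, 134.2], 0.71)]
0.7 [ 0.59167703 -0.59165717 -0.38723596  0.38718005] [0.22016513 0.50404717 0.23132022]
```

View pics/scene0.png

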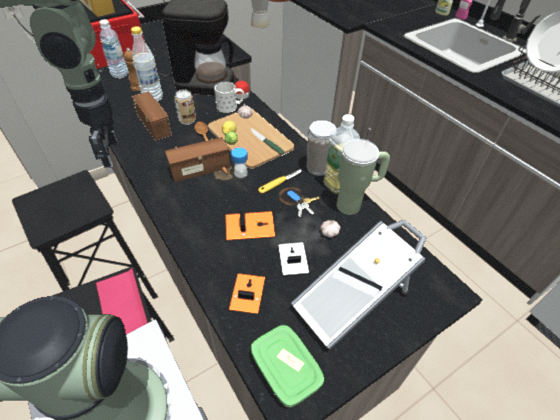

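View pics/top0.png

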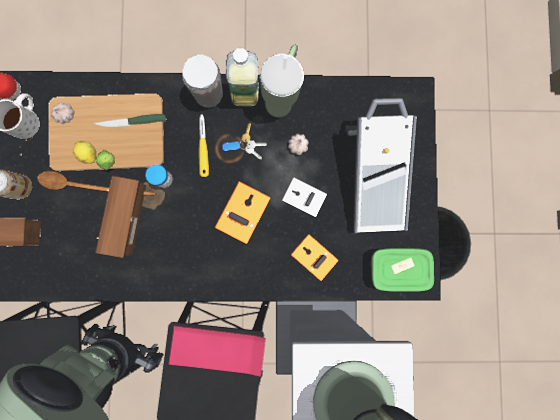

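Run:
```python
import cv2
im=cv2.imread("pics/top0.png")[80:260,200:440]
cv2.imwrite("pics/top0z.png",cv2.resize(im,None,fx=3.3,fy=3.3,interpolation=cv2.INTER_CUBIC))
im=cv2.imread("pics/scene0.png")[190:360,215:435]
cv2.imwrite("pics/scene0z.png",cv2.resize(im,None,fx=3.5,fy=3.5,interpolation=cv2.INTER_CUBIC))
```

```text
(no output)
```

View pics/top0z.png

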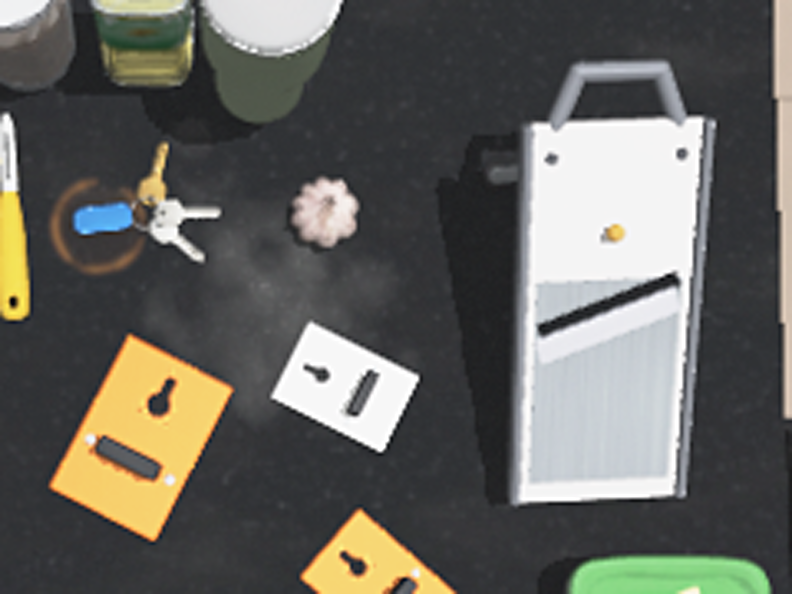

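View pics/scene0z.png

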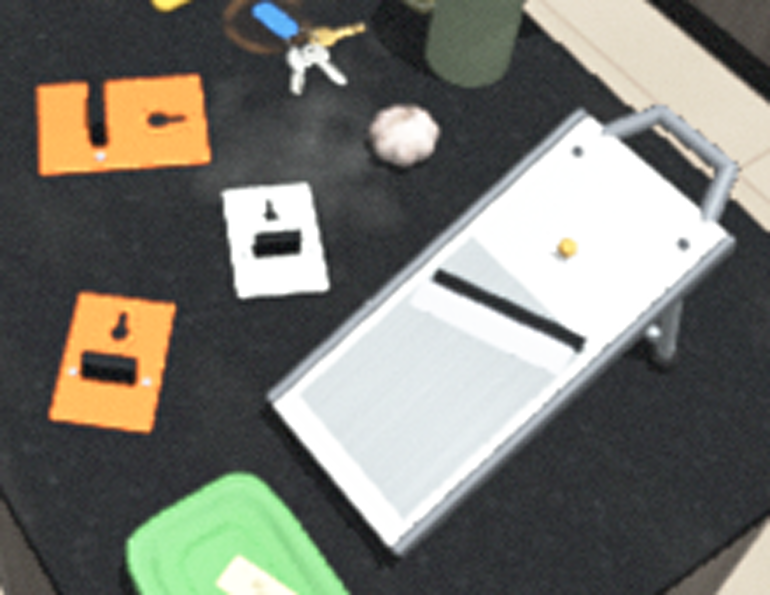

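Candidates in the top view:
- Large orange plate at (243,212).
- Small orange plate at (315,257).
- White plate at (304,196).

The white one is excluded, and (243,212) is clearly the larger of the two orange ones, so that is the guard. Its keyhole points up and to the right. The enlarged crop confirms this. The stud shows at about top (386,151) and scene (377,261). Next I fit the poses.

```bash
cat > h.py <<'E'
import numpy as np, cv2
from scipy.optimize import least_squares
from cell import bot
def proj(n,P):
    c=bot.calibration(n); E=np.array(c["extrinsics"]);K=np.array(c["mtx"])
    p=np.atleast_2d(P)@E[:3,:3].T+E[:3,3]; p=p@K.T
    return p[:,:2]/p[:,2:]
def tri(obs):
    f=lambda X: np.concatenate([(proj(n,X)[0]-p) for n,p in obs.items()])
    r=least_squares(f,[.5,0,.1]); return r.x,f(r.x)
def orange(im):
    hsv=cv2.cvtColor(im,cv2.COLOR_RGB2HSV)
    return cv2.inRange(hsv,(8,130,110),(24,255,255))
def onplane(n,p,z):
    c=bot.calibration(n); E=np.array(c["extrinsics"]);K=np.array(c["mtx"])
    d=E[:3,:3].T@np.linalg.solve(K,[p[0],p[1],1]); o=-E[:3,:3].T@E[:3,3]
    return o+d*(z-o[2])/d[2]
E
python3 - <<'E'
from h import *
seed={"top":(243,212),"scene":(249,226)}
for n in seed:
    im=cv2.imread(f"pics/{n}0.png")[:,:,::-1].copy()
    m=orange(im); m=cv2.morphologyEx(m,cv2.MORPH_CLOSE,np.ones((3,3)))
    k,l,st,ce=cv2.connectedComponentsWithStats(m)
    for i in range(1,k):
        if st[i,4]>150: print(n,st[i],ce[i])
    b=[i for i in range(1,k) if st[i,4]>150 and np.hypot(*(ce[i]-seed[n]))<12][0]
    cn,_=cv2.findContours((l==b).astype(np.uint8),cv2.RETR_EXTERNAL,cv2.CHAIN_APPROX_NONE)
    hull=cv2.convexHull(max(cn,key=len))
    q=cv2.approxPolyN(hull,4,ensure_convex=True).reshape(-1,2) if hasattr(cv2,"approxPolyN") else None
    print(q)
    w=np.array([onplane(n,p,.005) for p in q]); print(w.round(4)); 
    print("sides",np.linalg.norm(w-np.roll(w,-1,0),axis=1),"mid",w.mean(0))
E
```

```text
top [199 138  10  39 170] [202.84117647 161.20588235]
top [ 38 172  72  19 543] [ 61.28729282 181.55248619]
top [ 215  181   56   63 1773] [242.51325437 211.90411732]
top [ 291  234   48   47 1041] [313.93659942 256.74831892]
[[271 197]
 [247 244]
 [214 227]
 [238 181]]
[[0.535  0.2161 0.005 ]
 [0.4093 0.2794 0.005 ]
 [0.4541 0.3674 0.005 ]
 [0.5777 0.305  0.005 ]]
sides [0.1407523  0.09868339 0.13844437 0.09856346] mid [0.49399646 0.29198211 0.005     ]
scene [ 85   0  29  17 319] [101.56112853   6.65203762]
scene [ 225  211   50   29 1173] [249.82693947 225.4057971 ]
scene [ 229  273   36   41 1013] [247.10266535 293.04343534]
[[275 236]
 [226 240]
 [225 214]
 [272 210]]
[[0.5377 0.2161 0.005 ]
 [0.4114 0.2784 0.005 ]
 [0.4557 0.3681 0.005 ]
 [0.585  0.3064 0.005 ]]
sides [0.14089121 0.10006684 0.14324979 0.10188059] mid [0.49744231 0.29224245 0.005     ]
```

Run:
```python
import cv2
def z(n,x,y,w,h,f,o):
    im=cv2.imread(f"pics/{n}0.png")[y:y+h,x:x+w]
    cv2.imwrite(o,cv2.resize(im,None,fx=f,fy=f,interpolation=cv2.INTER_CUBIC))
z("top",345,95,80,60,10,"pics/a1.png"); z("top",345,185,80,60,10,"pics/a2.png")
z("scene",280,215,160,120,5,"pics/a3.png")
z("scene",360,250,40,30,20,"pics/a4.png")
```

```text
(no output)
```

View pics/a1.png

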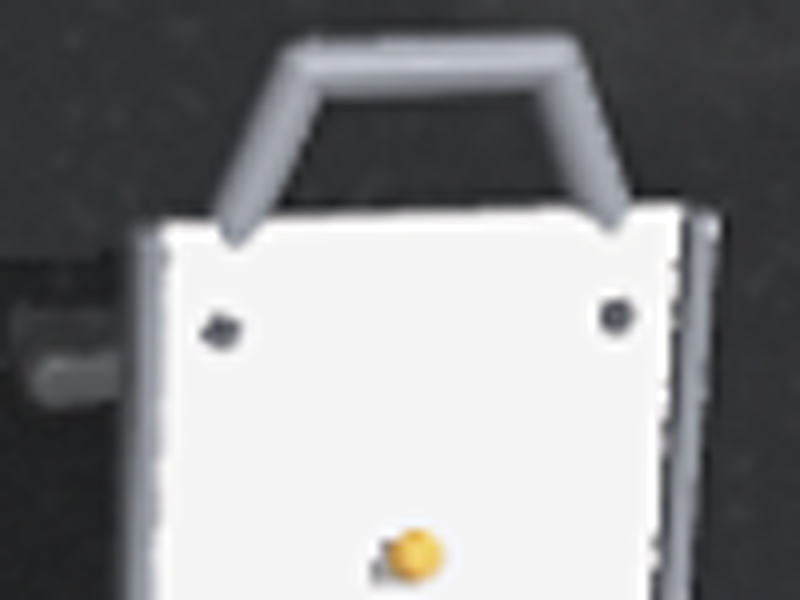

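View pics/a2.png

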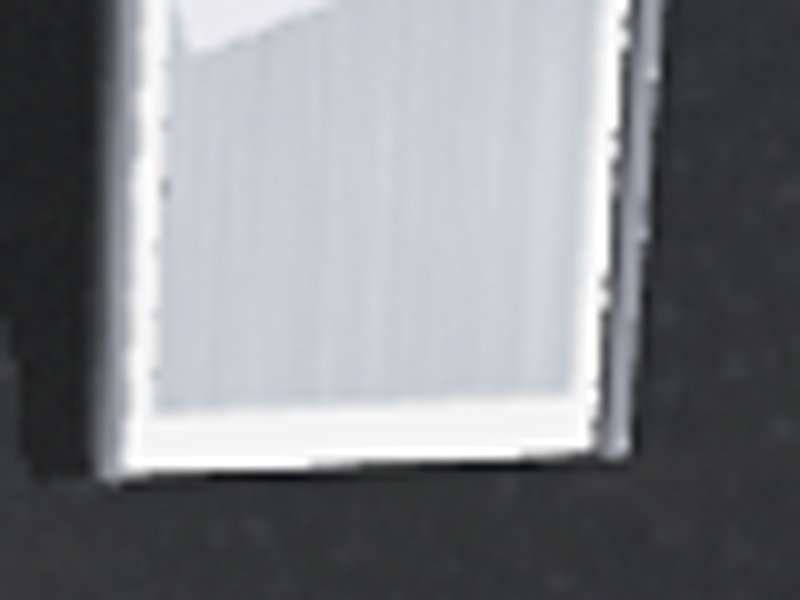

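View pics/a3.png

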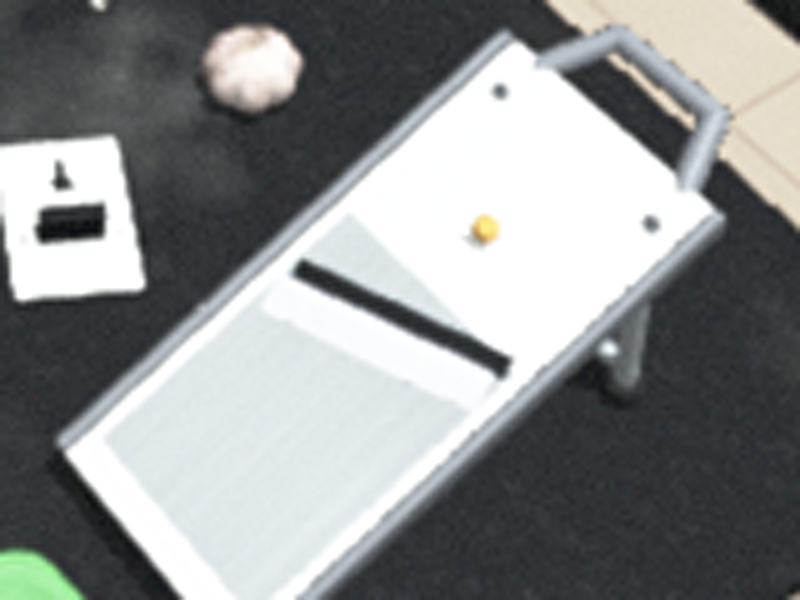

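View pics/a4.png

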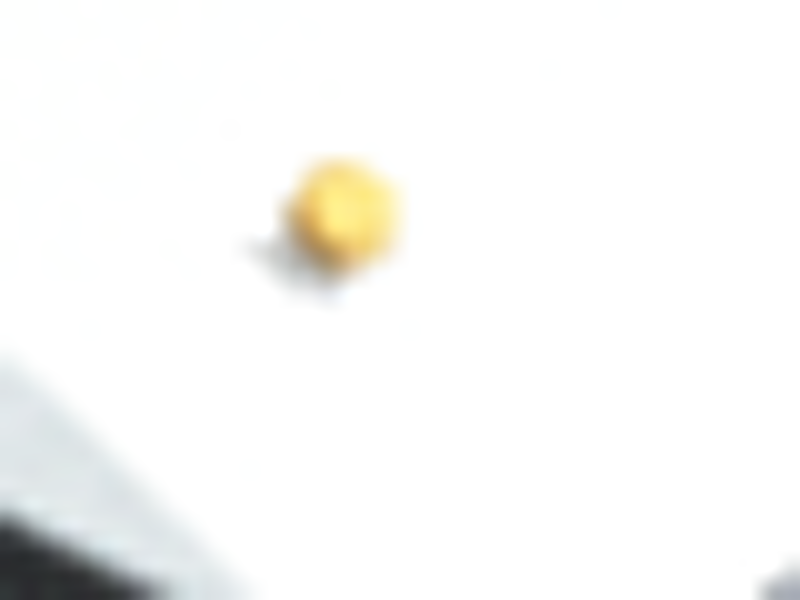

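```bash
cat >> h.py <<'E'
from scipy.spatial.transform import Rotation as Rn
from scipy.optimize import minimize
PL=np.array([[sx*.07,sy*.048,z] for sx in(1,-1) for sy in(1,-1) for z in(0,.005)])
def render(n,P,S=8):
    h=cv2.convexHull(((proj(n,P)+.5)*S-.5).astype(np.float32)).reshape(-1,2)
    m=np.zeros((420*S,560*S),np.uint8); cv2.fillPoly(m,[np.round(h*16).astype(np.int32)],255,shift=4)
    return cv2.resize(m,(560,420),interpolation=cv2.INTER_AREA)/255.
def guardmask(im,seed,close=3):
    m=orange(im); m=cv2.morphologyEx(m,cv2.MORPH_CLOSE,np.ones((close,close)))
    k,l,st,ce=cv2.connectedComponentsWithStats(m)
    b=[i for i in range(1,k) if st[i,4]>150 and np.hypot(*(ce[i]-seed))<15][0]
    cn,_=cv2.findContours((l==b).astype(np.uint8),cv2.RETR_EXTERNAL,cv2.CHAIN_APPROX_NONE)
    hm=np.zeros(m.shape,np.uint8); cv2.fillConvexPoly(hm,cv2.convexHull(max(cn,key=len)),1); return hm
def slic(p):
    x,y,yaw,h=p[:4]; R=Rn.from_euler('ZY',[yaw,-np.radians(25)]).as_matrix()
    return np.array([x,y,h]),R
E
python3 - <<'E'
from h import *
ims={n:cv2.imread(f"pics/{n}0.png")[:,:,::-1].copy() for n in("top","scene")}
mk={"top":guardmask(ims["top"],(243,212)),"scene":guardmask(ims["scene"],(249,226))}
def cost(p,cams):
    R=Rn.from_euler('z',p[2]).as_matrix(); P=PL@R.T+[p[0],p[1],0]
    return sum(np.abs(render(n,P)-mk[n]).sum() for n in cams)
for cams in(["top"],["scene"],["top","scene"]):
    r=minimize(cost,[.495,.292,-.46],args=(cams,),method="Nelder-Mead",options=dict(initial_simplex=np.array([[.495,.292,-.46],[.505,.292,-.46],[.495,.302,-.46],[.495,.292,-.36]]),xatol=1e-5,fatol=.1))
    print(cams,r.x.round(4),r.fun,{n:mk[n].sum() for n in cams})
# keyhole: dark circle
X,res=tri({"top":(386.15,150.05),"scene":(376.8,260.0)}); print("stud head",X,res)
obs=[("top",(150,-62,0),(412.85,115.05)),("top",(150,62,0),(360.75,116.75)),("top",(-150,-62,0),(403.55,229.75)),("top",(-150,62,0),(357.35,231.75)),
("top",(70,0,11.5),(386.15,150.05)),("scene",(70,0,11.5),(376.8,260.0)),("scene",(150,62,0),(382,222.6)),("scene",(-150,62,0),(292.2,304))]
f=lambda p: np.concatenate([proj(n,slic(p)[1]@(np.array(q)/1e3)+slic(p)[0])[0]-u for n,q,u in obs])
r=least_squares(f,[.6,-.1,0,.08],loss="soft_l1"); print(r.x.round(4)); print(f(r.x).reshape(-1,2).round(2))
o,R=slic(r.x); print("stud foot",o+R@[.07,0,0],"head",o+R@[.07,0,.0115])
E
```

```text
['top'] [ 0.4947  0.292  -0.4738] 103.46274509803922 {'top': np.uint64(2002)}
['scene'] [ 0.4974  0.2937 -0.4752] 87.51372549019608 {'scene': np.uint64(1324)}
['top', 'scene'] [ 0.4956  0.2933 -0.473 ] 208.3843137254902 {'top': np.uint64(2002), 'scene': np.uint64(1324)}
stud head [ 0.63942348 -0.05994806  0.14002495] [ 0.26944658 -0.42073407 -0.47256633  0.10015964]
[ 0.5806 -0.0625  0.0495  0.101 ]
[[-0.15 -0.33]
 [ 0.43 -0.14]
 [ 0.01 -0.03]
 [-0.65  0.18]
 [ 0.25 -0.37]
 [-0.59 -0.17]
 [ 0.34 -0.25]
 [-0.35  1.4 ]]
stud foot [ 0.64395097 -0.05938034  0.1305653 ] head [ 0.63909681 -0.05962064  0.14098784]
```

```bash
cat >> h.py <<'E'
def toolrot(Rg,s):
    x=s*Rg[:,0]; y=-Rg[:,2]; z=np.cross(x,y)
    q=Rn.from_matrix(np.stack([x,y,z],1)).as_quat(); return np.roll(q,1)
G=np.array([.4956,.2933,-.473]); SL=np.array([.5806,-.0625,.0495,.101])
GH=.028  # grasp height above underside
def tcp_for(mid,Rg):   # tcp when holding guard with underside middle at mid
    return mid+Rg@np.array([-.02,0,GH-bot.grip_depth])
E
python3 - <<'E'
from h import *
print(bot.grip_depth, bot.read_clock())
Rg=Rn.from_euler('z',G[2]).as_matrix(); m=np.array([G[0],G[1],0])
o,R=slic(SL); stud=o+R@[.07,0,0]
for s in(1,-1):
    for nm,mid,Q in(("grasp",m,Rg),("above",m+[0,0,.2],Rg),("pl",stud+R@[-.03,0,.0],R),("pl40",stud+R@[-.03,0,.04],R),("pl100",stud+R@[-.03,0,.1],R),("lock",stud+R@[-.0485,0,0],R),("lock60",stud+R@[-.0485,0,.06],R)):
        j=bot.solve_ik(tcp_for(mid,Q),toolrot(Q,s)); print(s,nm,tcp_for(mid,Q).round(3),None if j is None else np.round(j,2))
E
```

```text
0.0187 0.7
1 grasp [0.478 0.302 0.009] [ 0.43  0.59 -0.41  0.57  0.    2.48]
1 above [0.478 0.302 0.209] [ 0.43  0.37 -0.19  1.01  0.    2.48]
1 pl [ 0.595 -0.062  0.118] [-0.3   0.28 -0.71  0.16  0.15  1.25]
1 pl40 [ 0.578 -0.063  0.154] [-0.31  0.2  -0.71  0.26  0.15  1.24]
1 pl100 [ 0.553 -0.064  0.209] [-0.34  0.08 -0.68  0.4   0.16  1.22]
1 lock [ 0.578 -0.063  0.11 ] [-0.31  0.27 -0.76  0.13  0.15  1.24]
1 lock60 [ 0.553 -0.064  0.164] [-0.34  0.14 -0.75  0.28  0.16  1.22]
-1 grasp [0.478 0.302 0.009] [ 0.43  0.59 -0.41  0.57  0.   -0.66]
-1 above [0.478 0.302 0.209] [ 0.43  0.37 -0.19  1.01  0.   -0.66]
-1 pl [ 0.595 -0.062  0.118] [-0.3   0.28 -0.71  0.16  0.15 -1.89]
-1 pl40 [ 0.578 -0.063  0.154] [-0.31  0.2  -0.71  0.26  0.15 -1.9 ]
-1 pl100 [ 0.553 -0.064  0.209] [-0.34  0.08 -0.68  0.4   0.16 -1.92]
-1 lock [ 0.578 -0.063  0.11 ] [-0.31  0.27 -0.76  0.13  0.15 -1.9 ]
-1 lock60 [ 0.553 -0.064  0.164] [-0.34  0.14 -0.75  0.28  0.16 -1.92]
```

Run:
```python
from h import *
Rg=Rn.from_euler('z',G[2]).as_matrix(); m=np.array([G[0],G[1],0]); q=toolrot(Rg,1)
bot.move_pose(tcp_for(m+[0,0,.12],Rg),q)
bot.set_gripper(.6)
bot.move_linear(tcp_for(m,Rg),speed=.12,until_force=15)
print(bot.read_position(),bot.read_ft_force())
bot.set_gripper(0,grasp_force=60); print(bot.read_gripper_width(),bot.read_ft_force())
bot.move_linear(tcp_for(m+[0,0,.15],Rg),speed=.15)
print(bot.read_gripper_width(),bot.read_ft_force(),bot.read_clock())
for n in("top","scene"): cv2.imwrite(f"pics/{n}1.png",bot.camera(n)[:,:,::-1])
a=cv2.imread("pics/top1.png")[130:280,180:380];b=cv2.imread("pics/scene1.png")[100:250,180:380]
cv2.imwrite("pics/c1.png",cv2.resize(np.vstack([a,b]),None,fx=2,fy=2))
```

```text
[0.47840008 0.30268259 0.00996289] [ 0.21154659  0.64510625 -0.38454063]
0.1733724615464987 [-0.95221465 -0.19891572  4.81363901]
0.1766425427943224 [-0.06096258 -0.51144281 -1.82440821] 5.1333
```

View pics/c1.png

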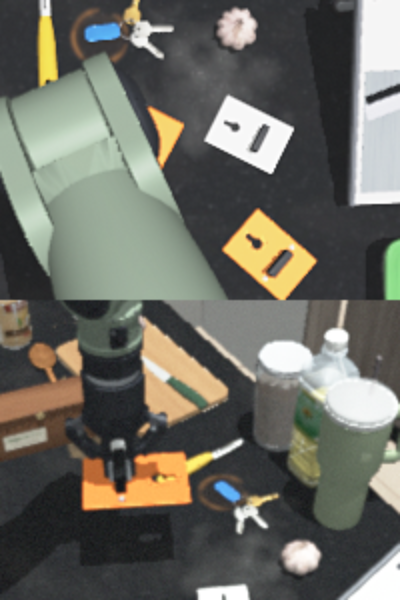

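Run:
```python
from h import *
Rg=Rn.from_euler('z',G[2]).as_matrix(); m=np.array([G[0],G[1],0])
bot.move_linear(tcp_for(m+[0,0,.25],Rg),speed=.2)
o,R=slic(SL); stud=o+R@[.07,0,0]; q=toolrot(R,1)
bot.move_pose(tcp_for(stud+R@[-.03,0,.10],R),q)
bot.move_linear(tcp_for(stud+R@[-.03,0,.03],R),speed=.1,until_force=15)
bot.wait(.3)
p=bot.read_position(); print(p-tcp_for(stud+R@[-.03,0,.03],R),bot.read_ft_force(),bot.read_gripper_width(),bot.read_clock())
np.save("tcp2.npy",np.r_[p,bot.read_tool_rot()])
for n in("top","scene"): cv2.imwrite(f"pics/{n}2.png",bot.camera(n)[:,:,::-1])
a=cv2.imread("pics/scene2.png")[190:340,270:470]
cv2.imwrite("pics/c2.png",cv2.resize(a,None,fx=4,fy=4,interpolation=cv2.INTER_CUBIC))
```

```text
[ 0.00016497 -0.00014852  0.00057894] [-0.87120108  0.49150628 -1.52926664] 0.17520251134226592 8.4417
```

View pics/c2.png

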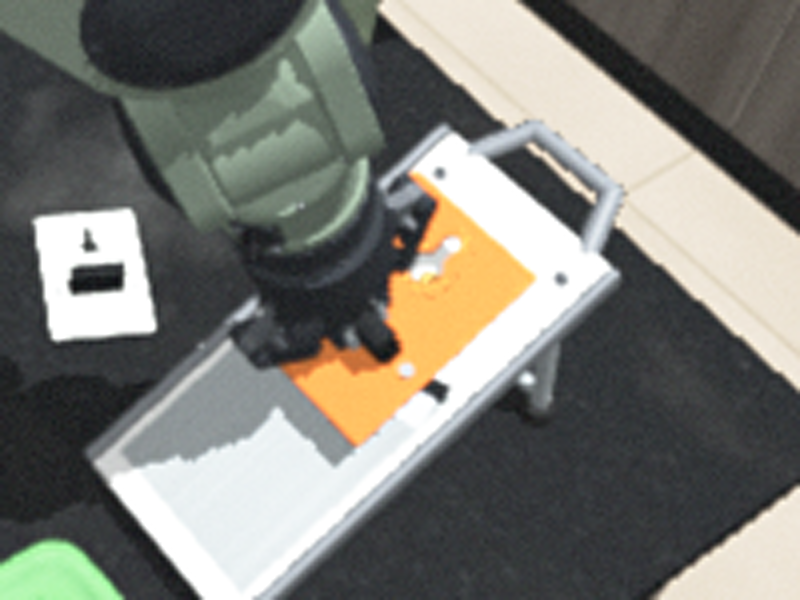

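View pics/top2.png

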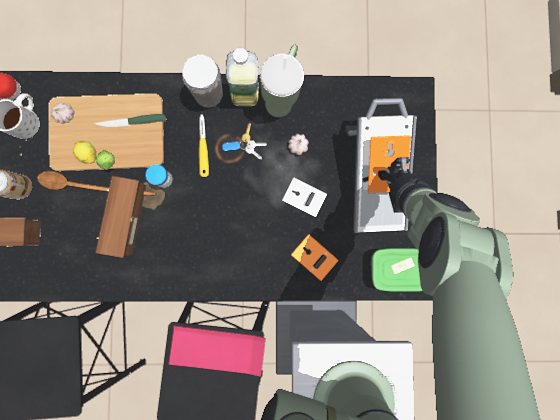

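Both views show the guard held over the deck, with its keyhole near top (390,150) and scene (378,254). Next I compare the predicted and observed pixels of the plate corners, the keyhole and the stud.

Run:
```python
from h import *
t=np.load("tcp2.npy"); o,R=slic(SL); mid=t[:3]-R@np.array([-.02,0,GH-bot.grip_depth]); stud=o+R@[.07,0,0]
def ov(n,x,y,w,h,f,out):
    im=cv2.resize(cv2.imread(f"pics/{n}2.png")[y:y+h,x:x+w],None,fx=f,fy=f,interpolation=cv2.INTER_CUBIC)
    raw=im.copy()
    pl=lambda P,c,cl:cv2.polylines(im,[np.round((proj(n,P)-[x,y]+.5)*f-.5).astype(np.int32)],cl,c,1,cv2.LINE_AA) if False else cv2.polylines(im,[np.round((proj(n,P)-[x,y]+.5)*f-.5).astype(np.int32)],cl,c)
    q=np.array([[.07,.048,.005],[.07,-.048,.005],[-.07,-.048,.005],[-.07,.048,.005]])
    pl(q@R.T+mid,(255,0,0),True)
    a=np.linspace(0,2*np.pi,40)
    for zz in(.005,):
        pl(np.c_[.03+.01*np.cos(a),.01*np.sin(a),0*a+zz]@R.T+mid,(255,0,0),True)
    for e in (.005,-.005): pl(np.array([[.03,e,.005],[.0485,e,.005]])@R.T+mid,(255,0,0),False)
    pl(np.c_[.007*np.cos(a),.007*np.sin(a),0*a+.0105]@R.T+stud,(0,160,0),True)
    d=np.array([[.15,.062,0],[.15,-.062,0],[-.15,-.062,0],[-.15,.062,0]]); pl(d@R.T+o,(0,0,255),True)
    cv2.imwrite(out,np.vstack([raw,im]))
ov("top",355,105,70,48,8,"pics/d1.png"); ov("scene",335,215,100,60,6,"pics/d2.png")
ov("top",355,115,70,40,8,"pics/d3.png")
```

```text
(no output)
```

View pics/d1.png

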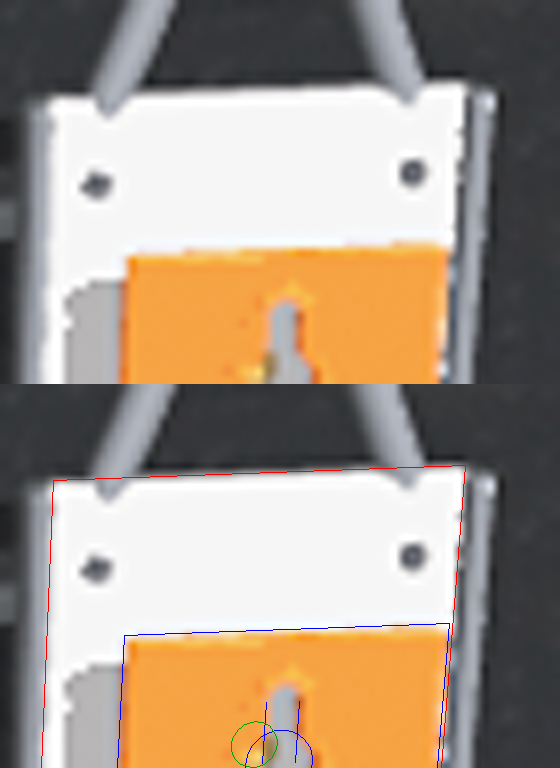

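View pics/d2.png

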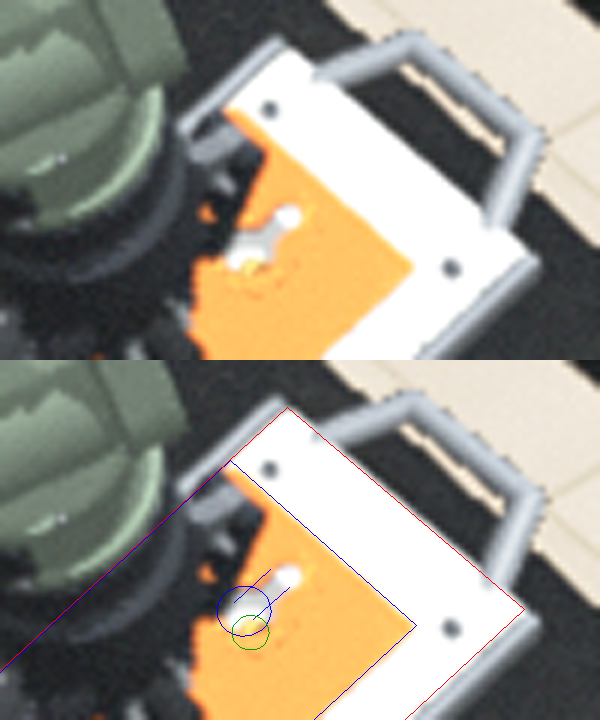

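```bash
cat >> h.py <<'E'
def ov2(n,tag,x,y,w,h,f,out,mid,R,stud):
    im=cv2.resize(cv2.imread(f"pics/{n}{tag}.png")[y:y+h,x:x+w],None,fx=f,fy=f,interpolation=cv2.INTER_CUBIC)
    raw=im.copy()
    def pl(P,c,cl): cv2.polylines(im,[np.round((proj(n,P)-[x,y]+.5)*f-.5).astype(np.int32)],cl,c)
    q=np.array([[.07,.048,.005],[.07,-.048,.005],[-.07,-.048,.005],[-.07,.048,.005]])
    pl(q@R.T+mid,(255,0,0),True)
    a=np.linspace(0,2*np.pi,40)
    pl(np.c_[.03+.01*np.cos(a),.01*np.sin(a),0*a+.005]@R.T+mid,(255,0,0),True)
    for e in (.005,-.005): pl(np.array([[.03,e,.005],[.0485,e,.005]])@R.T+mid,(255,0,0),False)
    pl(np.c_[.007*np.cos(a),.007*np.sin(a),0*a+.0105]@R.T+stud,(0,160,0),True)
    cv2.imwrite(out,np.hstack([raw,im]))
E
python3 - <<'E'
from h import *
o,R=slic(SL); stud=o+R@[.07,0,0]
hit=bot.move_linear(tcp_for(stud+R@[-.03,0,.0155],R),speed=.05,until_force=8)
bot.wait(.2)
p=bot.read_position(); print(hit,p-tcp_for(stud+R@[-.03,0,.0155],R),bot.read_ft_force(),bot.read_clock())
for n in("top","scene"): cv2.imwrite(f"pics/{n}3.png",bot.camera(n)[:,:,::-1])
mid=p-R@np.array([-.02,0,GH-bot.grip_depth])
ov2("top",3,365,130,40,40,10,"pics/e1.png",mid,R,stud); ov2("scene",3,355,235,50,50,8,"pics/e2.png",mid,R,stud)
E
```

```text
False [ 8.10464711e-05 -2.11450523e-05  1.15428396e-04] [-0.39029476  0.46077481 -1.52741369] 9.1833
```

View pics/e1.png

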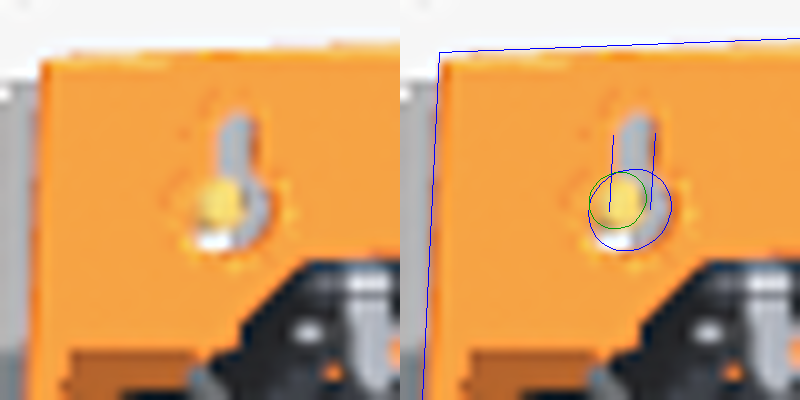

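View pics/e2.png

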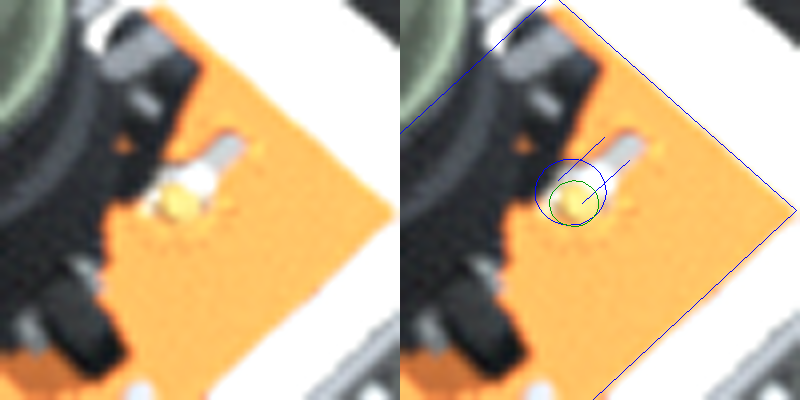

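The stud sits inside the hole in both views. The remaining offsets are sub-pixel and shared by the guard and the stud. I now lower the guard with force sensing.

Run:
```python
from h import *
o,R=slic(SL); stud=o+R@[.07,0,0]
ref=tcp_for(stud+R@[-.03,0,0],R)
hit=bot.move_linear(tcp_for(stud+R@[-.03,0,-.003],R),speed=.03,until_force=10)
p=bot.read_position(); print(hit,(R.T@(p-ref)).round(4),"F deck",(R.T@np.array(bot.read_ft_force())).round(2),bot.read_moment(),bot.read_clock())
for n in("top","scene"): cv2.imwrite(f"pics/{n}4.png",bot.camera(n)[:,:,::-1])
mid=p-R@np.array([-.02,0,GH-bot.grip_depth])
ov2("top",4,365,130,40,40,10,"pics/f1.png",mid,R,stud); ov2("scene",4,355,235,50,50,8,"pics/f2.png",mid,R,stud)
```

```text
True [-0.0002  0.0001 -0.0002] F deck [-0.07 -0.02  2.87] [-0.04904947  0.24214543 -0.05989745] 9.8083
```

View pics/f1.png

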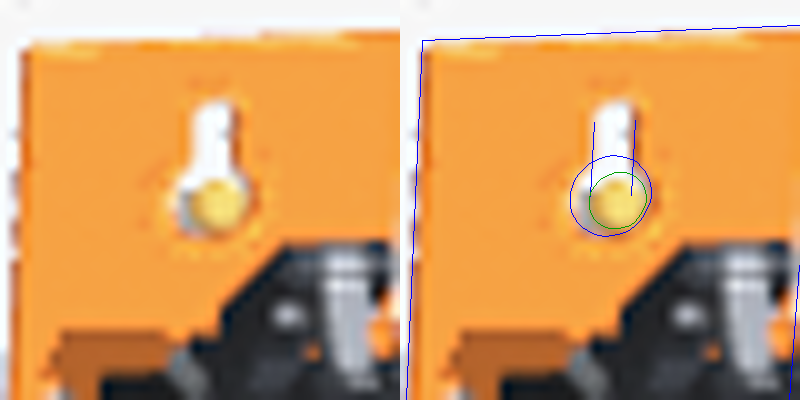

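View pics/f2.png

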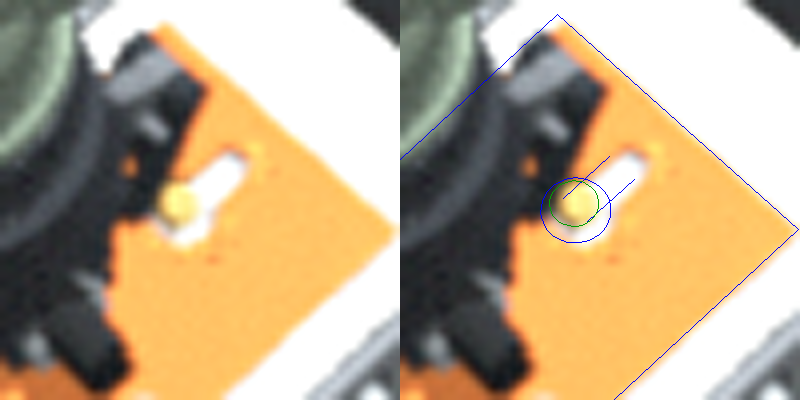

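The stud head is through the round hole, with the contact depth within 0.2 mm of the deck model, and it lies on the slot axis to about 0.1 px. I now pull down the slope.

Run:
```python
from h import *
o,R=slic(SL); stud=o+R@[.07,0,0]
bot.wait(.2)
ref=tcp_for(stud+R@[-.03,0,0],R); p0=bot.read_position()
hit=bot.move_linear(p0+R@[-.024,0,0],speed=.03,until_force=15)
p=bot.read_position(); print(hit,(R.T@(p-ref)).round(4),"F deck",(R.T@np.array(bot.read_ft_force())).round(2),bot.read_clock())
for n in("top","scene"): cv2.imwrite(f"pics/{n}5.png",bot.camera(n)[:,:,::-1])
mid=p-R@np.array([-.02,0,GH-bot.grip_depth])
ov2("top",5,365,130,40,40,10,"pics/g1.png",mid,R,stud); ov2("scene",5,355,235,50,50,8,"pics/g2.png",mid,R,stud)
```

```text
False [-0.0225 -0.     -0.0002] F deck [ 7.44  0.86 -3.09] 11.025
```

View pics/g1.png

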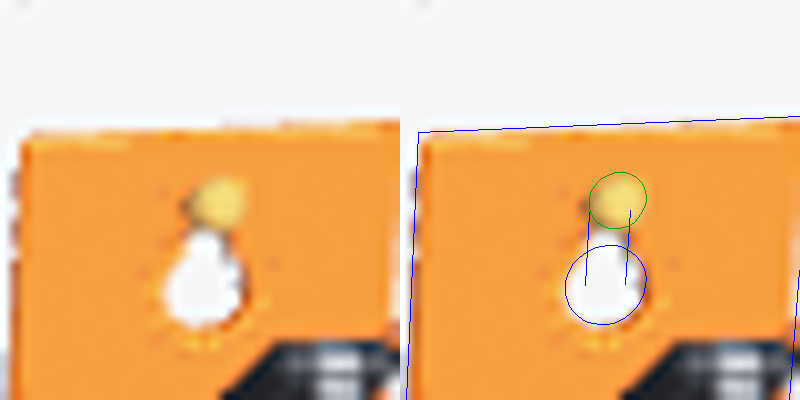

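View pics/g2.png

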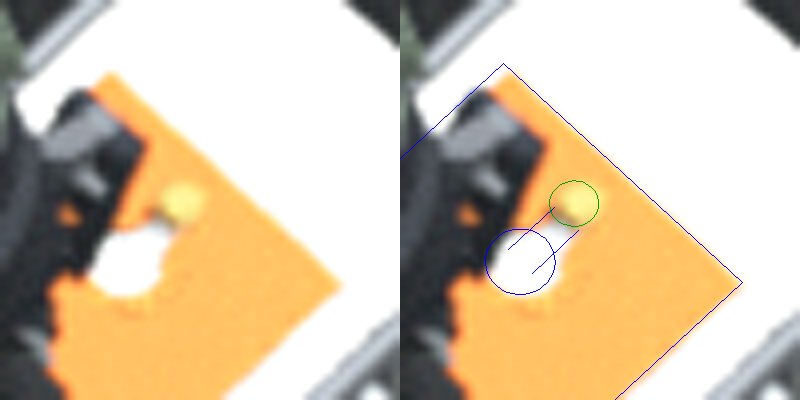

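Run:
```python
from h import *
o,R=slic(SL); stud=o+R@[.07,0,0]
ref=tcp_for(stud+R@[-.03,0,0],R)
bot.wait(.3)
p=bot.read_position(); print((R.T@(p-ref)).round(4),"F deck",(R.T@np.array(bot.read_ft_force())).round(2),(R.T@np.array(bot.read_moment())).round(3),bot.read_gripper_width(),bot.read_clock())
Rt=Rn.from_quat(np.roll(bot.read_tool_rot(),-1)).as_matrix(); print((R.T@Rt).round(3))
```

```text
[-0.0225 -0.     -0.0002] F deck [ 6.47  1.52 -2.66] [ 0.147 -0.909  0.011] 0.17969689505579664 11.425
[[ 1.     0.001 -0.   ]
 [ 0.     0.001  1.   ]
 [ 0.001 -1.     0.001]]
```

Run:
```python
import cv2,numpy as np
rows=[]
for n,x,y in(("top",360,120),("scene",345,235)):
    rows.append(np.hstack([cv2.resize(cv2.imread(f"pics/{n}{t}.png")[y:y+50,x:x+60],None,fx=6.5,fy=6,interpolation=cv2.INTER_CUBIC) for t in(4,5)]))
cv2.imwrite("pics/h1.png",np.vstack(rows)[:600])
```

```text
(no output)
```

View pics/h1.png

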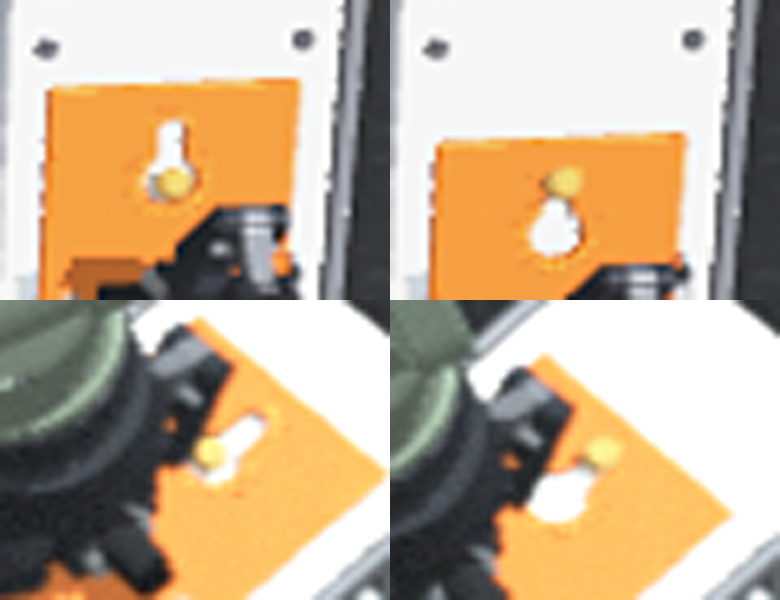

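Run:
```python
from h import *
o,R=slic(SL); stud=o+R@[.07,0,0]
bot.set_gripper(.42); bot.wait(.3)
print("F deck",(R.T@np.array(bot.read_ft_force())).round(2),bot.read_gripper_width())
p=np.array(bot.read_position()); print(p)
bot.move_linear(p+R@[0,0,.08],speed=.1,until_force=6)
print("F",(R.T@np.array(bot.read_ft_force())).round(2))
p=np.array(bot.read_position()); bot.move_linear([.35,.12,.30],speed=.2)
for n in("top","scene"): cv2.imwrite(f"pics/{n}6.png",bot.camera(n)[:,:,::-1])
print(bot.read_clock())
a=cv2.imread("pics/top6.png")[95:245,340:440];b=cv2.imread("pics/scene6.png")[205:355,285:435]
cv2.imwrite("pics/i1.png",cv2.resize(np.hstack([a,b]),None,fx=3.2,fy=3.2,interpolation=cv2.INTER_CUBIC))
for n in("top","scene"):
    x,y=(365,130) if n=="top" else (350,235)
    ov2(n,6,x,y,45,45,9,f"pics/i_{n}.png",stud+R@[-.0485,0,0],R,stud)
```

```text
F deck [-0.06  0.29 -0.27] 0.422790202969699
[ 0.57238295 -0.0628333   0.10716951]
F [0.35 0.37 0.63]
14.7083
```

View pics/i1.png

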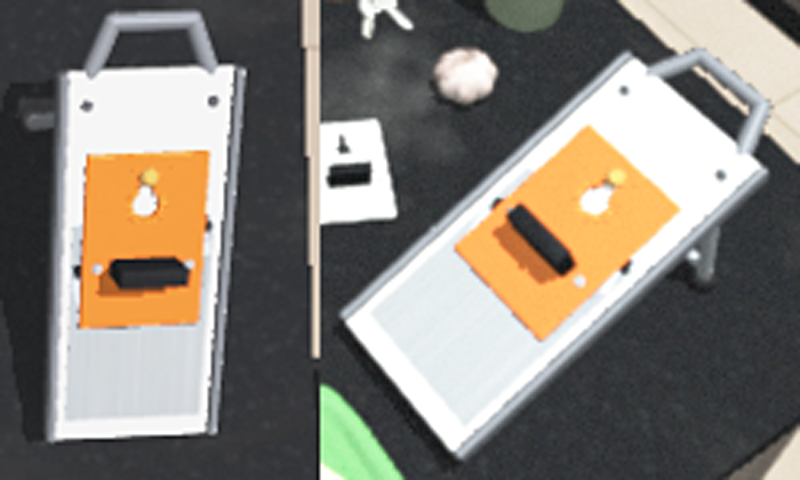

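View pics/i_top.png

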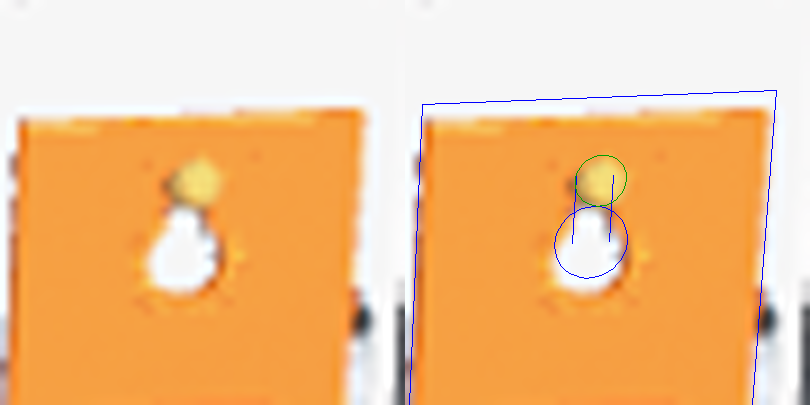

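View pics/i_scene.png

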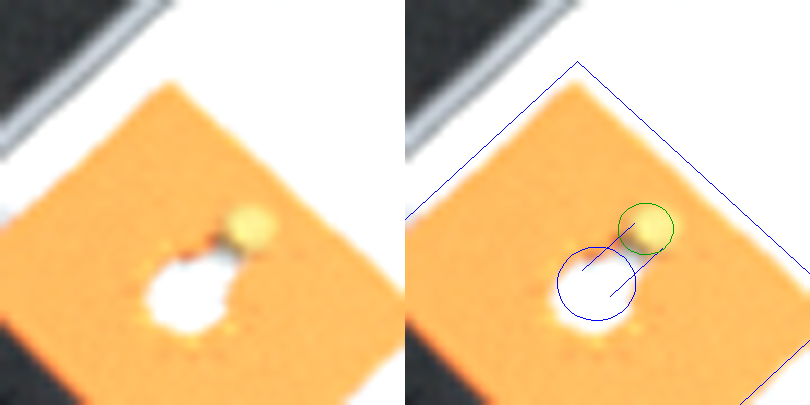

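The guard is released and lies under the stud head, in line with the deck. The pictures put the stud a few mm beyond the nominal lock point, so I measure that more carefully before handing in.

Run:
```python
from h import *
ims={n:cv2.imread(f"pics/{n}6.png")[:,:,::-1].copy() for n in("top","scene")}
o,R=slic(SL); stud=o+R@[.07,0,0]
for n in ims:
    hsv=cv2.cvtColor(ims[n],cv2.COLOR_RGB2HSV).astype(int); ps=proj(n,stud+R@[0,0,.0105])[0]
    x,y=np.round(ps).astype(int)
    print(n,"model stud",ps.round(1)); 
    w=[]
    im0=cv2.imread(f"pics/{n}0.png")[:,:,::-1].astype(float)
    win=im0[y-5:y+6,x-6:x+7]; sat=np.clip(win[:,:,0]-win[:,:,2]-25,0,None)
    yy,xx=np.mgrid[y-5:y+6,x-6:x+7]; print(" yellow centroid pic0",(sat*xx).sum()/sat.sum(),(sat*yy).sum()/sat.sum(), "area",(sat>60).sum())
# guard mask fit in deck plane
sd={n:proj(n,stud+R@[-.0485,0,.005])[0] for n in ims}
mk={n:guardmask(ims[n],sd[n],3) for n in ims}
def cost(p,cams):
    Rr=R@Rn.from_euler('z',p[2]).as_matrix(); P=PL@Rr.T+stud+R@[p[0],p[1],0]
    return sum(np.abs(render(n,P)-mk[n]).sum() for n in cams)
s=np.array([-.050,0,0.]); sim=np.vstack([s,s+[.006,0,0],s+[0,.006,0],s+[0,0,.05]])
for cams in(["top"],["scene"],["top","scene"]):
    r=minimize(cost,s,args=(cams,),method="Nelder-Mead",options=dict(initial_simplex=sim,xatol=1e-5,fatol=.1)); print(cams,(r.x*[1e3,1e3,57.3]).round(2),r.fun)
# same fit on held pic4 mask? hole centroid in pic6: white pixels in plate
for n in ims:
    P=np.array([[.03,0,.005],[.03,0,0]])@R.T+stud+R@[-.0515,0,0]; print(n,"hole pred@-51.5",proj(n,P).round(1).tolist())
```

```text
top model stud [386.3 149.6]
 yellow centroid pic0 386.10454323400097 150.01367855398144 area 20
scene model stud [376.3 260. ]
 yellow centroid pic0 376.6971264367816 260.2362068965517 area 17
['top'] [-53.45  -0.64   0.33] 77.2156862745098
['scene'] [-52.06  -1.05  -0.66] 100.30980392156863
['top', 'scene'] [-52.85  -0.67   0.3 ] 187.52156862745096
top hole pred@-51.5 [[385.1, 157.6], [384.5, 157.1]]
scene hole pred@-51.5 [[369.8, 266.9], [370.1, 267.5]]
```

Run:
```python
import cv2,numpy as np
a=cv2.imread("pics/top6.png")[135:175,365:405];b=cv2.imread("pics/top4.png")[130:170,365:405]
cv2.imwrite("pics/j.png",np.hstack([cv2.resize(k,None,fx=10,fy=10,interpolation=cv2.INTER_NEAREST) for k in(a,b)]))
```

```text
(no output)
```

View pics/j.png

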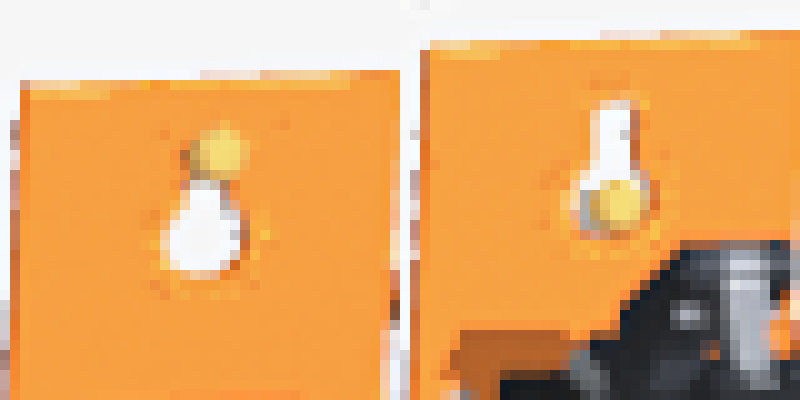

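Run:
```python
from h import *
import h
ims={n:cv2.imread(f"pics/{n}6.png")[:,:,::-1].copy() for n in("top","scene")}
o,R=slic(SL); stud=o+R@[.07,0,0]
sd={n:proj(n,stud+R@[-.0485,0,.005])[0] for n in ims}
mk={n:guardmask(ims[n],sd[n],3) for n in ims}
off={"top":np.array([386.10,150.01]),"scene":np.array([376.70,260.24])}
off={n:off[n]-proj(n,stud+R@[0,0,.0108])[0] for n in off}; print(off)
p0=h.proj
h.proj=lambda n,P:p0(n,P)+off[n]
def cost(p,cams):
    Rr=R@Rn.from_euler('zy',[p[2],p[4]]).as_matrix(); P=PL@Rr.T+stud+R@[p[0],p[1],p[3]]
    return sum(np.abs(h.render(n,P)-mk[n]).sum() for n in cams)
s=np.array([-.052,0,0.,0,0]); sim=np.vstack([s]+[s+d for d in np.diag([.006,.006,.05,.006,.05])])
r=minimize(cost,s,args=(list(ims),),method="Nelder-Mead",options=dict(initial_simplex=sim,xatol=1e-5,fatol=.1,maxiter=400)); print((r.x*[1e3,1e3,57.3,1e3,57.3]).round(2),r.fun)
for c in(["top"],["scene"],["top","scene"]):
    r=minimize(lambda q:cost(np.r_[q,0,0],c),s[:3],method="Nelder-Mead",options=dict(initial_simplex=sim[:4,:3],xatol=1e-5,fatol=.1)); print(c,(r.x*[1e3,1e3,57.3]).round(2),r.fun)
```

```text
{'top': array([-0.21246523,  0.40314417]), 'scene': array([0.45390599, 0.33000279])}
[-51.81  -0.22  -0.1    1.69  -0.7 ] 192.12549019607843
['top'] [-52.48  -1.2    0.76] 77.51764705882354
['scene'] [-52.34   0.45  -0.42] 98.49803921568628
['top', 'scene'] [-5.193e+01 -5.000e-01 -4.000e-02] 199.54117647058823
```

Measured directly, guard_lock lies about 3.7 mm (±1) downhill of the stud. That is inside the ±5 mm limit but close to it, and the visible slot looks about 3 mm longer than stated. I will regrip at the same pose and ease the guard about 2 mm uphill. That gives a comfortable margin whether the measured or the stated slot length is right.

Run:
```python
from h import *
o,R=slic(SL); stud=o+R@[.07,0,0]
p=np.array([0.57238295,-0.0628333,0.10716951])
bot.move_linear(p+R@[0,0,.08],speed=.2)
print(bot.move_linear(p+R@[0,0,.0005],speed=.06,until_force=6))
bot.set_gripper(0,grasp_force=25)
a=np.array(bot.read_position()); print("F",(R.T@np.array(bot.read_ft_force())).round(2),(R.T@(a-p)).round(4))
bot.move_linear(p+R@[.002,0,.0005],speed=.01); bot.wait(.3)
b=np.array(bot.read_position()); print("F",(R.T@np.array(bot.read_ft_force())).round(2),(R.T@(b-a)).round(4))
bot.set_gripper(.42); bot.wait(.3)
b=np.array(bot.read_position())
bot.move_linear(b+R@[0,0,.08],speed=.1,until_force=6)
bot.move_linear([.35,.12,.30],speed=.2)
for n in("top","scene"): cv2.imwrite(f"pics/{n}7.png",bot.camera(n)[:,:,::-1])
print(bot.read_clock())
import h
ims={n:cv2.imread(f"pics/{n}7.png")[:,:,::-1].copy() for n in("top","scene")}
sd={n:proj(n,stud+R@[-.0485,0,.005])[0] for n in ims}
mk={n:guardmask(ims[n],sd[n],3) for n in ims}
off={"top":np.array([386.10,150.01]),"scene":np.array([376.70,260.24])}
off={n:off[n]-proj(n,stud+R@[0,0,.0108])[0] for n in off}
p0=h.proj; h.proj=lambda n,P:p0(n,P)+off[n]
def cost(q,cams):
    Rr=R@Rn.from_euler('z',q[2]).as_matrix(); P=PL@Rr.T+stud+R@[q[0],q[1],0]
    return sum(np.abs(h.render(n,P)-mk[n]).sum() for n in cams)
s=np.array([-.052,0,0.]); sim=np.vstack([s]+[s+d for d in np.diag([.006,.006,.05])])
for c in(["top"],["scene"],["top","scene"]):
    r=minimize(cost,s,args=(c,),method="Nelder-Mead",options=dict(initial_simplex=sim,xatol=1e-5,fatol=.1)); print(c,(r.x*[1e3,1e3,57.3]).round(2),r.fun)
a=ims["top"][95:245,340:440];b=ims["scene"][205:355,285:435]
cv2.imwrite("pics/k1.png",cv2.resize(np.hstack([a,b])[:,:,::-1],None,fx=3.2,fy=3.2,interpolation=cv2.INTER_CUBIC))
```

```text
False
F [ 4.78 -0.1   1.32] [ 0.0024 -0.0004  0.0011]
F [ 2.02 -0.79  7.17] [ 0.0001 -0.     -0.0001]
22.0167
['top'] [-52.34  -1.39   0.59] 76.92156862745098
['scene'] [-52.     0.32  -0.51] 102.26274509803922
['top', 'scene'] [-52.21  -0.4   -0.31] 204.65882352941173
```

View pics/k1.png

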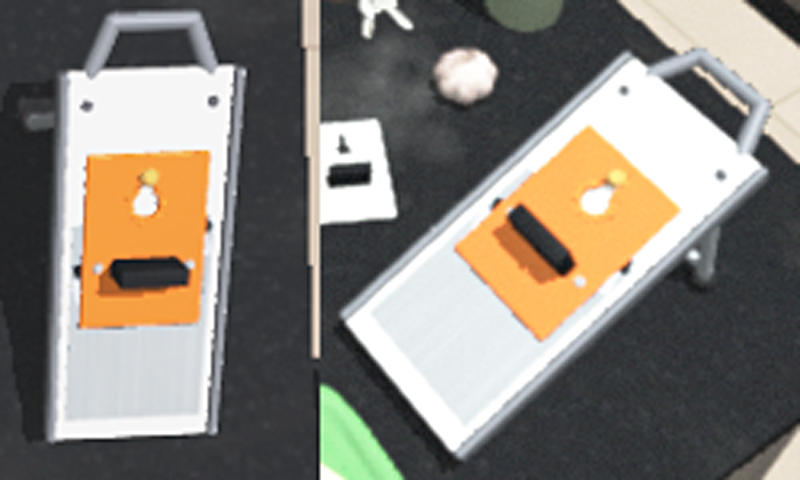

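View pics/scene7.png

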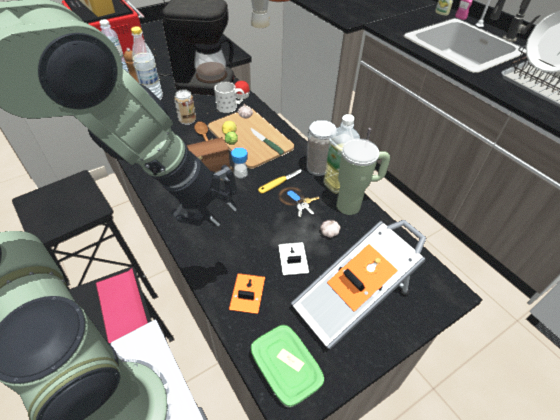

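The regrip centred itself on the rib: the arm gave 2.4 mm, so the guard did not move, and the fit is unchanged at -52.2 mm. The bystanders are untouched. I repeat the nudge from the rib's real position.

Run:
```python
from h import *
o,R=slic(SL); stud=o+R@[.07,0,0]
p=np.array([0.57238295,-0.0628333,0.10716951])+R@[.0024,-.0002,0.0007]
bot.move_linear(p+R@[0,0,.08],speed=.2)
print(bot.move_linear(p,speed=.06,until_force=6))
bot.set_gripper(0,grasp_force=25); bot.wait(.2)
a=np.array(bot.read_position()); print("F",(R.T@np.array(bot.read_ft_force())).round(2),(R.T@(a-p)).round(4))
bot.move_linear(a+R@[.002,0,0],speed=.01); bot.wait(.3)
b=np.array(bot.read_position()); print("F",(R.T@np.array(bot.read_ft_force())).round(2),(R.T@(b-a)).round(4))
bot.set_gripper(.42); bot.wait(.3)
b=np.array(bot.read_position()); print((R.T@(b-a)).round(4))
bot.move_linear(b+R@[0,0,.08],speed=.1,until_force=6)
bot.move_linear([.35,.12,.30],speed=.2)
for n in("top","scene"): cv2.imwrite(f"pics/{n}8.png",bot.camera(n)[:,:,::-1])
print(bot.read_clock())
import h
ims={n:cv2.imread(f"pics/{n}8.png")[:,:,::-1].copy() for n in("top","scene")}
sd={n:proj(n,stud+R@[-.0485,0,.005])[0] for n in ims}
mk={n:guardmask(ims[n],sd[n],3) for n in ims}
off={"top":np.array([386.10,150.01]),"scene":np.array([376.70,260.24])}
off={n:off[n]-proj(n,stud+R@[0,0,.0108])[0] for n in off}
p0=h.proj; h.proj=lambda n,P:p0(n,P)+off[n]
def cost(q,cams):
    Rr=R@Rn.from_euler('z',q[2]).as_matrix(); P=PL@Rr.T+stud+R@[q[0],q[1],0]
    return sum(np.abs(h.render(n,P)-mk[n]).sum() for n in cams)
s=np.array([-.052,0,0.]); sim=np.vstack([s]+[s+d for d in np.diag([.006,.006,.05])])
for c in(["top"],["scene"],["top","scene"]):
    r=minimize(cost,s,args=(c,),method="Nelder-Mead",options=dict(initial_simplex=sim,xatol=1e-5,fatol=.1)); print(c,(r.x*[1e3,1e3,57.3]).round(2),r.fun)
a=ims["top"][95:245,340:440];b=ims["scene"][205:355,285:435]
cv2.imwrite("pics/l1.png",cv2.resize(np.hstack([a,b])[:,:,::-1],None,fx=3.2,fy=3.2,interpolation=cv2.INTER_CUBIC))
```

```text
False
F [-0.48  0.63  6.72] [ 0.0003 -0.0001  0.0004]
F [-3.59 -0.78  6.53] [ 0.0005  0.0001 -0.    ]
[ 0.002  0.    -0.   ]
29.575
['top'] [-51.53  -1.2    0.3 ] 74.30980392156863
['scene'] [-51.14   0.48  -0.64] 100.10196078431372
['top', 'scene'] [-51.62  -0.32   0.13] 194.02745098039216
```

View pics/l1.png

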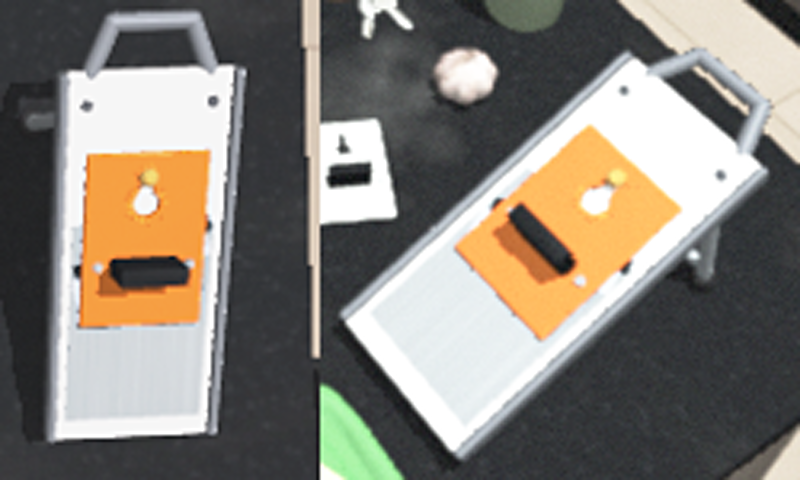

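Run:
```python
from cell import bot
print(bot.read_ft_force(),bot.read_gripper_width(),bot.read_clock()); bot.close_job()
```

```text
[-0.26973234  0.38435698 -0.78590786] 0.42042707937763996 29.575
the job is handed in; nothing more can be done
```

I put the larger orange guard on the slicer deck with the stud through its keyhole, pulled it down the slope to the stop, let go and handed the job in at 29.6 s. There was no verdict to read back.

**What I did:**
- **Placing:** I lowered the guard square to the deck. Contact came within 0.2 mm of the modelled deck height, and both pictures showed the stud head inside the round hole.
- **Locking:** I pulled until the slot end resisted with about 7 N, then released and backed off.

**Last checks:**
- **Position:** In the last pictures the guard lies flat under the stud head, in line within about 1° and about 0.3 mm off centre. The two cameras differ by about 1.7 mm across the deck.
- **Bystanders and arm:** The garlic was in place in the last pictures. The peeler and salt shaker were in place in the full picture before the last nudge, and that nudge stayed over the deck. The arm is clear of everything.

**What disagreed:** the guard travelled about 21.5 to 22 mm to the stop, not the stated 18.5 mm. By picture, its lock point ended about 3.7 mm downhill of the stud, inside the 5 mm limit but close to it. I tried twice to ease it about 2 mm uphill. The first try moved nothing and the second moved it only about 0.5 mm. The final picture estimate is about 3 mm downhill, give or take 1 mm, or about 0.5 mm uphill if the stated slot length is right. Both are within the limit, so I stopped there.

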